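# Line up the amber jars on the jeweller's bench shelf

## Robot

A 6-joint arm with a two-finger parallel gripper is mounted at the origin on the work surface. World frame = base frame: x ahead of the robot, y to its left, z up, the work surface at z = 0. Lengths are in m, angles in rad, forces in N, time in s.
With the tool pointing down it reaches from about 0.425 to 0.95 m from the base axis. Payload 3.5 kg.
Tool frame: the origin (TCP) lies on the centre line of the jaws, within the pads' length; the fingertips stand 17 mm ahead of it and the grasp point (between the pads) lies 2 mm behind it; z points along the fingers, y is the line along which they close (so a half turn about z gives the same grasp; the last joint's range is limited). The gripper opens to 85 mm and grips with 20 to 120 N. Pads are 22 mm wide; open, the fingers measure 114 mm over their backs; the gripper's body (76 mm by 85 mm) begins 54 mm behind the grasp point. The pads swing forward as they close: fully open they stand 13 mm farther back than shut.
Start: joints at [1.16, 0.286, 1.577, -0, 1.279, -0.15], TCP at [0.174, 0.652, 0.248] pointing down, gripper open.
Joint ranges: [-2.77, 2.77], [-0.9, 2.22], [0.21, 2.48], [-1.53, 4.67], [0.24, 2.81], [-2.84, 2.84]. Speed limits (rad/s): [2.79, 2.79, 3.14, 3.14, 3.14, 3.14].

## Interface

Orientations are given as a unit quaternion [x, y, z, w].
In Python, from plant import ctrl gives the robot as it stands. The module is installed in compiled form; this text tells all that it offers.
- The arm moves only by the tool drive_tool, never from a script. Its argument "moves" is a list of rows, each a list of 3 entries, a list of its own where there are three numbers: the turn, a rotation vector about the tool's x, y, z in rad, then the shift along the tool's x, y, z in m, then the finger opening in m, from 0 to 0.0854. A call has 1 to 5 rows; each row shifts and turns the commanded pose from where the row before left it, along the tool's axes as they then stand; what a row does not reach is not made up. A row lasts 1/8 s, in which the tool goes at most 62.5 mm and 10.7 degrees, less where a joint would pass 70% of its speed; a pose out of reach is approached as far as the arm can. A call with a gripper value outside its range is refused whole. The fingers move at their own pace and stop on an object; "grip_force" is the grip in N (left out, the last holds). Time passes only in rows, so rows that do not move let the fingers close. It gives the time, the measured TCP pose, the force, the opening and the grip force at its end, in the units of the state.
- ctrl.get_state(): the state, without advancing time (a new reading comes with each control period).
- ctrl.read_camera(name): name is "side" or "top" or "wrist"; returns a dict with "image" (384x512x3 uint8, red, green, blue), "fx", "fy", "cx", "cy" (pixels), "R" (3x3) and "t" (3): a world point X has camera coordinates R X + t. Camera axes: x right, y down, z forward; pixel columns grow to the right and rows downward; lengths in m; the calibration is good to about 2 mm. A picture is of the moment at which its call begins. There is no depth.
- ctrl.sign_off(): hands the job in; it is judged then, once.
The state is a dict: "time": time; "qpos": joint angles; "dq": joint speeds; "joint_efforts": joint torques, N m; "eef_pos": TCP position; "tcp_rot": TCP orientation; "contact_force": force on the tool from outside, world axes, zero at the start; "wrist_torque": the same for the moment, N m; "opening": opening from 0.0 (shut) to 1.0 (fully open); "finger_force": force on a finger pad.
Only numpy, scipy, OpenCV 4.12 (cv2) and the standard library are available. Lean on these libraries where they do the work, as an engineer would, in place of code of your own. Each camera call takes 0.05 s, during which the arm holds its last target. There are 200 camera calls.

## Task

On the low shelf on the jeweller's bench stands one amber jar with a black cap. Put the two other amber jars from the bench onto the shelf, one on each side of it and close by, with a gap of a finger or so and no more than two fingers' width, so that the three stand upright in one neat straight row along the middle of the board. They are glass: put them down gently, do not drop or tip them.

Things in the scene. Friction and masses are not known exactly. Their poses are not given: they have to be found in the camera images.
- shelf: Low fixed riser, white board, blue drawer fronts beneath. Board 340 mm long (its y) and 95 mm deep (its x), flat top 60 mm above the bench; a lip 8 mm high, 6 mm thick along the far (+x) edge, otherwise open above. Origin on the bench under the middle of the board; x points away from the robot, y along the board to the left, z up. Turned up to 12 degrees
- jar_mid: The amber jar already on the shelf, standing on the board's middle line (shelf x = 0), up to 60 mm left or right of the board's middle; loose. A closed squat round jar, amber glass, black screw cap, 48 mm across and 75 mm tall, about 0.2 kg. Origin at the centre of its underside, z up along its axis
- jar_a: One of the two amber jars standing on the bench between the robot and the shelf, to be put on the shelf; a white jar with a blue cap, of the same size, stands there too and is not wanted. A closed squat round jar, amber glass, black screw cap, 48 mm across and 75 mm tall, about 0.2 kg. Origin at the centre of its underside, z up along its axis
- jar_b: The other amber jar standing on the bench. A closed squat round jar, amber glass, black screw cap, 48 mm across and 75 mm tall, about 0.2 kg. Origin at the centre of its underside, z up along its axis

How it is judged:
By the outcome, as a careful person would: the job done as asked, in the order asked, and still so for the second after the job is handed in, with the robot touching nothing.
It also fails if it takes over 48 s, if anything falls off the work surface, if the arm or the gripper's body presses on something with over 40 N, if the wrist force passes 120 N, or if a joint passes its speed limit or range.

## Working session

There is one attempt and no reset: what is moved stays moved. The work goes in short steps, Python scripts to look and compute and a tool call to move; the robot and the scene stay as the last step left them, time stands still between calls to the robot, and variables do not carry over. Pictures are saved under pics/ and viewed, at most 10 in all, crops included, and the job is handed in when it is done.

Besides the shell and the picture viewer there is one more tool, called after "Request:" as name(argument=value, ...), one argument or row to a line, values as JSON. drive_tool: Moves the arm, as the interface text tells. Its arguments: {"type":"object","properties":{"moves":{"type":"array","items":{"type":"array"}},"grip_force":{"type":"number"}},"required":["moves"]}

```bash
mkdir -p pics; python3 - <<'E'
from plant import ctrl
import cv2,numpy as np
s=ctrl.get_state();print({k:np.round(v,3).tolist() for k,v in s.items()})
ims=[]
for n in("top","side"):
    c=ctrl.read_camera(n);np.savez(f"{n}0.npz",**c);cv2.imwrite(f"pics/{n}0.png",c["image"][:,:,::-1])
    print(n,c["fx"],c["cx"],c["cy"],(-c["R"].T@c["t"]).round(3),c["R"].round(2).tolist())
E
```

```text
{'time': 0.0, 'qpos': [1.16, 0.287, 1.578, 0.0, 1.279, -0.15], 'dq': [-0.0, -0.002, -0.001, -0.0, -0.0, 0.0], 'joint_efforts': [-0.0, -40.597, -29.263, -0.0, 0.006, 0.0], 'eef_pos': [0.174, 0.652, 0.247], 'tcp_rot': [0.13, 0.992, -0.001, -0.0], 'contact_force': [-0.066, -0.258, -0.307], 'wrist_torque': [0.035, -0.063, -0.034], 'finger_force': 0.0, 'opening': 1.0}
top 390.7062117915799 261.376052039102 198.7696716913668 [0.464 0.01  0.841] [[0.0, -1.0, 0.04], [-0.99, -0.01, -0.12], [0.12, -0.04, -0.99]]
side 450.16975518460254 252.6564532318049 193.05755333159863 [0.426 0.548 0.638] [[-0.98, -0.18, -0.01], [-0.12, 0.7, -0.7], [0.13, -0.69, -0.71]]
```

View pics/top0.png

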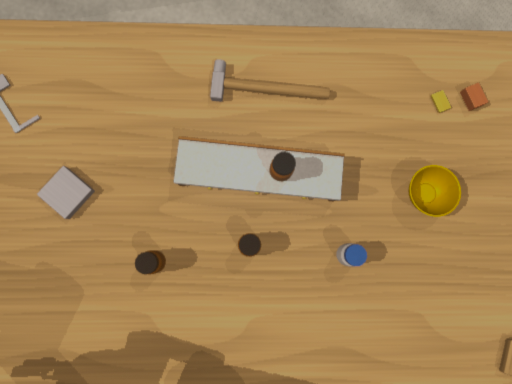

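View pics/side0.png

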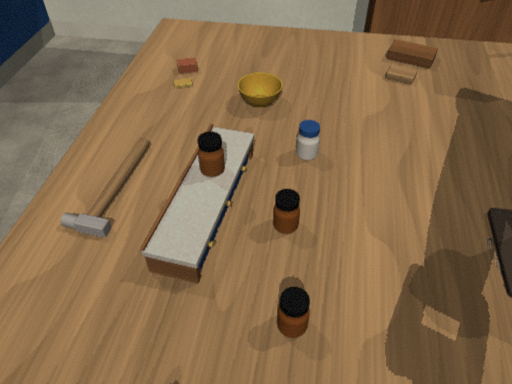

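The top view shows the bench jar caps at about (150,263) and (250,245). The middle jar's cap is at (283,163), on a board with corners near (178,141), (343,157), (340,200) and (175,184). The white/blue jar at (354,254) stays. Next I measure these in both views.

```bash
cat > h.py <<'E'
import numpy as np,cv2
def ray(c,u,v,z):
    R,t=c["R"],c["t"];o=-R.T@t
    d=R.T@np.array([(u-c["cx"])/c["fx"],(v-c["cy"])/c["fy"],1.0]);return o+d*(z-o[2])/d[2]
def proj(c,X):
    p=c["R"]@X+c["t"];return np.array([c["fx"]*p[0]/p[2]+c["cx"],c["fy"]*p[1]/p[2]+c["cy"]])
def blob(mask,u,v):
    n,l,st,ce=cv2.connectedComponentsWithStats(mask.astype(np.uint8))
    d=[np.hypot(*(ce[i]-[u,v])) if st[i,4]>80 else 1e9 for i in range(1,n)];i=1+int(np.argmin(d))
    return (l==i).astype(np.uint8),st[i],ce[i]
def board(c):
    im=c["image"].astype(int);m=(im.min(2)>120)&(im.max(2)-im.min(2)<45)
    n,l,st,ce=cv2.connectedComponentsWithStats(m[:384].astype(np.uint8));
    return l,st,ce
E
python3 - <<'E'
from h import *
for n,js in(("top",[("a",150,263,.075),("b",250,245,.075),("mid",283,163,.135)]),("side",[("a",294,302,.075),("b",287,200,.075),("mid",210,143,.135)])):
    c=dict(np.load(n+"0.npz"));im=c["image"].astype(int);blk=(im.max(2)<48)
    for k,u,v,z in js:
        m,st,ce=blob(blk,u,v)
        # cap is ~ a cylinder some 18 mm high: centroid taken as 7 mm below top
        print(n,k,st,ce.round(1),ray(c,*ce,z-.007).round(4),ray(c,*ce,z).round(4))
    # board
    w=((im.min(2)>110)&(im.max(2)-im.min(2)<50)).astype(np.uint8);b,st,ce=blob(w,*((260,170) if n=="top" else (207,195)))
    cn=max(cv2.findContours(b,0,2)[0],key=cv2.contourArea)
    P=np.array([ray(c,*p[0],.06)[:2] for p in cn])
    r=cv2.minAreaRect((P*1000).astype(np.float32));print(n,"board",st,r)
E
```

```text
Traceback (most recent call last):
  File "h.py", line 9, in blob
    d=[np.hypot(*(ce[i]-[u,v])) if st[i,4]>80 else 1e9 for i in range(1,n)];i=1+int(np.argmin(d))
                                                                                    ~~~~~~~~~^^^
ValueError: attempt to get argmin of an empty sequence
```

```bash
cat > m.py <<'E'
from h import *
import sys
for n,js in(("top",[("a",150,263,.075),("b",250,245,.075),("mid",283,160,.135)]),("side",[("a",294,302,.075),("b",287,200,.075),("mid",210,143,.135)])):
    c=dict(np.load(n+"0.npz"));im=c["image"].astype(int)
    for k,u,v,z in js:
        p=im[v-2:v+3,u-2:u+3].reshape(-1,3).mean(0); 
        blk=(im.max(2)<p.max()+28)&(im.max(2)-im.min(2)<26)
        m,st,ce=blob(blk,u,v)
        print(n,k,p,st,ce.round(1),ray(c,*ce,z-.007).round(4),ray(c,*ce,z).round(4))
    w=((im.min(2)>110)&(im.max(2)-im.min(2)<50)).astype(np.uint8);b,st,ce=blob(w,*((260,170) if n=="top" else (207,195)))
    cn=max(cv2.findContours(b,0,2)[0],key=cv2.contourArea)
    P=np.array([ray(c,*p[0],.06)[:2] for p in cn])
    r=cv2.minAreaRect((P*1000).astype(np.float32));print(n,"board",st,r)
E
python3 m.py
```

```text
top a [57.36 46.04 36.04] [136 253  21  20 339] [146.  262.7] [0.4328 0.2034 0.068 ] [0.4331 0.2016 0.075 ]
top b [55.84 45.08 35.72] [240 235  20  20 318] [249.3 244.4] [0.4686 0.0039 0.068 ] [0.4685 0.004  0.075 ]
top mid [55.88 48.72 42.48] [273 152  22  23 394] [283.6 163.2] [ 0.6188 -0.0586  0.128 ] [ 0.6173 -0.0579  0.135 ]
top board [ 174  140  170   60 6703] ((620.30517578125, -15.090164184570312), (339.6159362792969, 90.96404266357422), 84.55909729003906)
side a [17.32 17.72 17.36] [280 287  29  30 713] [294.1 301.7] [0.4326 0.204  0.068 ] [0.4325 0.2082 0.075 ]
side b [17.   14.72 15.64] [276 189  23  23 429] [286.9 199.9] [0.4677 0.0062 0.068 ] [0.4672 0.0128 0.075 ]
side mid [16.8  17.   15.96] [198 132  24  20 385] [209.4 141.6] [ 0.6177 -0.0562  0.128 ] [ 0.615  -0.0479  0.135 ]
side board [ 142  127  112  141 5759] ((620.8202514648438, -11.427459716796875), (345.8025817871094, 92.8597640991211), 84.64484405517578)
```

Both views agree: jar_a is at (0.433, 0.203), jar_b at (0.468, 0.005) and jar_mid at (0.618, -0.0575). The board axis is yawed about -5.4°. I'll turn the tool so its y lies along shelf x, with the fingers to the front and back of the row.

Request:
drive_tool(
  moves=[
    [[0,0,0.175],[0,0,0],0.085],
    [[0,0,0.175],[0,0,0],0.085],
    [[0,0,0.175],[0,0,0],0.085],
    [[0,0,0.175],[0,0,0],0.085],
    [[0,0,0.175],[0,0,0],0.085],
  ],
  grip_force=30,
)

```text
time: 0.72
eef_pos: [0.1739, 0.6518, 0.2475]
tcp_rot: [0.54, 0.841, -0.001, 0.0]
contact_force: [-0.1, -0.1, -0.2]
opening: 0.997
finger_force: 0.0
```

Request:
drive_tool(
  moves=[
    [[0,0,0.175],[0,0,0],0.085],
    [[0,0,0.175],[0,0,0],0.085],
    [[0,0,0.178],[0,0,0],0.085],
  ],
)

```text
time: 1.1
eef_pos: [0.1739, 0.6518, 0.2475]
tcp_rot: [0.741, 0.671, -0.001, 0.0]
contact_force: [0.3, -0.6, 0.5]
opening: 0.995
finger_force: 0.0
```

```bash
cat > g.py <<'E'
from h import *
import sys
from plant import ctrl
from scipy.spatial.transform import Rotation as Ro
def go(X):
    s=ctrl.get_state();R=Ro.from_quat(s["tcp_rot"]).as_matrix()
    print("t",round(s["time"],2),"pos",np.round(s["eef_pos"],4),"q",np.round(s["qpos"],2),"yaw_y",np.degrees(np.arctan2(R[1,1],R[0,1])).round(2),"z",R[:,2].round(3),"open",round(s["opening"],3),"F",np.round(s["contact_force"],1),"pad",round(s["finger_force"],1))
    print("shift",(R.T@(np.array(X)-s["eef_pos"])).round(4))
if __name__=="__main__": go([float(a) for a in sys.argv[1:4]])
E
python3 g.py 0.433 0.203 0.247
```

```text
t 1.1 pos [0.1739 0.6518 0.2475] q [ 1.16  0.29  1.58 -0.    1.28  1.26] yaw_y -5.66 z [-0.001 -0.001 -1.   ] open 0.995 F [ 0.3 -0.6  0.5] pad 0.0
shift [-0.4211  0.3022  0.0009]
```

Request:
drive_tool(
  moves=[
    [[0,0,0],[-0.042,0.03,0],0.085],
    [[0,0,0],[-0.042,0.03,0],0.085],
    [[0,0,0],[-0.042,0.03,0],0.085],
    [[0,0,0],[-0.042,0.03,0],0.085],
    [[0,0,0],[-0.042,0.03,0],0.085],
  ],
)

```text
time: 1.72
eef_pos: [0.3042, 0.4275, 0.2478]
tcp_rot: [0.739, 0.674, -0.0, 0.0]
contact_force: [0.4, 0.4, -0.6]
opening: 0.998
finger_force: 0.0
```

Request:
drive_tool(
  moves=[
    [[0,0,0],[-0.042,0.03,0],0.085],
    [[0,0,0],[-0.042,0.03,0],0.085],
    [[0,0,0],[-0.042,0.03,0],0.085],
    [[0,0,0],[-0.042,0.03,0],0.085],
    [[0,0,0],[-0.042,0.03,0],0.085],
  ],
)

```text
time: 2.35
eef_pos: [0.434, 0.2045, 0.248]
tcp_rot: [0.739, 0.674, -0.0, -0.0]
contact_force: [0.6, -0.5, 0.5]
opening: 0.99
finger_force: 0.0
```

```bash
python3 g.py 0.433 0.203 0.247; python3 - <<'E'
from h import *
from plant import ctrl
c=ctrl.read_camera("wrist");np.savez("w1.npz",**c);cv2.imwrite("pics/w1.png",c["image"][:,:,::-1])
print(c["fx"],(-c["R"].T@c["t"]).round(3),c["R"].round(2).tolist(),"expect cap",proj(c,np.array([.433,.203,.075])).round(0))
E
```

```text
t 2.35 pos [0.434  0.2045 0.248 ] q [ 0.23 -0.16  2.04  0.    1.25  0.32] yaw_y -5.32 z [-0. -0. -1.] open 0.99 F [ 0.6 -0.5  0.5] pad 0.0
shift [-0.0016 -0.0008  0.001 ]
270.55105403144944 [0.442 0.279 0.373] [[1.0, -0.09, -0.0], [-0.09, -0.95, 0.3], [-0.03, -0.29, -0.96]] expect cap [257. 175.]
```

View pics/w1.png

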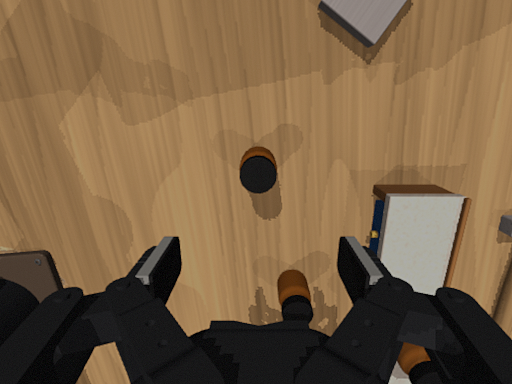

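The wrist view shows jar a's cap at (258,175), against an expected (257,175), so the position holds to about 1 mm. Next: descend and grip.

Request:
drive_tool(
  moves=[
    [[0,0,0],[-0.0015,0,0.05],0.085],
    [[0,0,0],[0,0,0.05],0.085],
    [[0,0,0],[0,0,0.05],0.085],
    [[0,0,0],[0,0,0.035],0.085],
    [[0,0,0],[0,0,0.023],0.085],
  ],
)

```text
time: 3.02
eef_pos: [0.4319, 0.2044, 0.0379]
tcp_rot: [0.739, 0.673, -0.002, -0.001]
contact_force: [-0.1, 0.4, -0.2]
opening: 0.994
finger_force: 0.0
```

Request:
drive_tool(
  moves=[
    [[0,0,0],[0,0,0],0.055],
    [[0,0,0],[0,0,0],0.045],
    [[0,0,0],[0,0,0],0.04],
    [[0,0,0],[0,0,0],0.04],
    [[0,0,0],[0,0,0],0.04],
  ],
  grip_force=30,
)

```text
time: 3.65
eef_pos: [0.4345, 0.2049, 0.0416]
tcp_rot: [0.739, 0.673, 0.001, 0.001]
contact_force: [-0.8, 0.8, 4.7]
opening: 0.545
finger_force: 31.6
```

```bash
python3 g.py 0.433 0.203 0.22
```

```text
t 3.65 pos [0.4345 0.2049 0.0416] q [0.23 0.14 2.17 0.   0.82 0.32] yaw_y -5.33 z [ 0.002  0.001 -1.   ] open 0.545 F [-0.8  0.8  4.7] pad 31.6
shift [-0.0019 -0.001  -0.1784]
```

Request:
drive_tool(
  moves=[
    [[0,0,0],[0,0,-0.015],0.04],
    [[0,0,0],[0,0,-0.035],0.04],
    [[0,0,0],[0,0,-0.05],0.04],
    [[0,0,0],[0,0,-0.05],0.04],
    [[0,0,0],[0,0,-0.03],0.04],
  ],
)

```text
time: 4.28
eef_pos: [0.4341, 0.2047, 0.2238]
tcp_rot: [0.739, 0.673, 0.002, 0.001]
contact_force: [1.0, 0.6, -1.7]
opening: 0.545
finger_force: 31.5
```

```bash
python3 g.py 0.6242 0.0082 0.22
```

```text
t 4.28 pos [0.4341 0.2047 0.2238] q [ 0.23 -0.13  2.07 -0.    1.2   0.32] yaw_y -5.33 z [ 0.004  0.001 -1.   ] open 0.545 F [ 1.   0.6 -1.7] pad 31.5
shift [-0.178   0.2075  0.0044]
```

Request:
drive_tool(
  moves=[
    [[0,0,0],[-0.02,0.0233,0],0.04],
    [[0,0,0],[-0.028,0.0327,0],0.04],
    [[0,0,0],[-0.03,0.035,0],0.04],
    [[0,0,0],[-0.03,0.035,0],0.04],
    [[0,0,0],[-0.03,0.035,0],0.04],
  ],
)

```text
time: 4.9
eef_pos: [0.5815, 0.0511, 0.2205]
tcp_rot: [0.739, 0.673, -0.0, -0.0]
contact_force: [0.5, 0.6, -1.8]
opening: 0.548
finger_force: 31.5
```

Request:
drive_tool(
  moves=[
    [[0,0,0],[-0.024,0.028,0],0.04],
    [[0,0,0],[-0.016,0.0185,0],0.04],
    [[0,0,0],[0,0,0.03],0.04],
    [[0,0,0],[0,0,0],0.04],
    [[0,0,0],[0,0,0],0.04],
  ],
)

```text
time: 5.52
eef_pos: [0.6235, 0.0084, 0.1909]
tcp_rot: [0.739, 0.674, 0.0, -0.0]
contact_force: [0.2, -0.2, -0.3]
opening: 0.546
finger_force: 31.5
```

```bash
python3 g.py 0.6242 0.0082 0.1026; python3 - <<'E'
from h import *
from plant import ctrl
c=ctrl.read_camera("side");np.savez("s2.npz",**c);cv2.imwrite("pics/s2.png",cv2.resize(c["image"][40:300,100:380,::-1],None,fx=2,fy=2))
p=ctrl.get_state()["eef_pos"]
print("bottom expected",proj(c,p-[0,0,.0416]).round(1))
E
```

```text
t 5.53 pos [0.6235 0.0084 0.1909] q [-0.15  0.23  1.76  0.    1.16 -0.06] yaw_y -5.31 z [ 0.  0. -1.] open 0.546 F [ 0.2 -0.2 -0.3] pad 31.5
shift [-0.0001  0.0007  0.0883]
bottom expected [195.3 155.2]
```

View pics/s2.png

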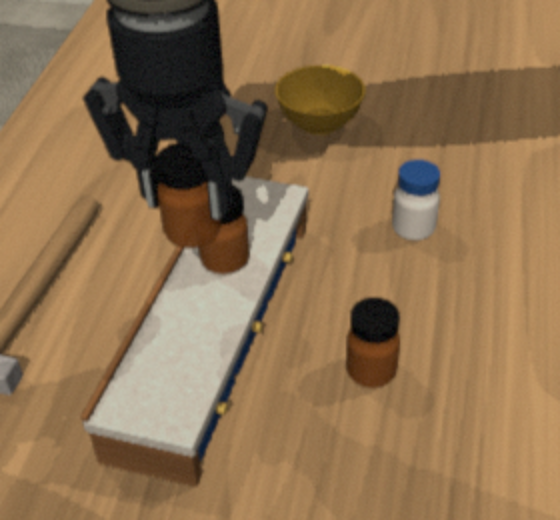

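The carried jar hangs upright, with its bottom near (193,156) in the full image (expected (195,155)). The middle jar stands just behind it. Next I lower gently.

Request:
drive_tool(
  moves=[
    [[0,0,0],[0,0.0007,0.04],0.04],
    [[0,0,0],[0,0,0.03],0.04],
    [[0,0,0],[0,0,0.01],0.04],
    [[0,0,0],[0,0,0.005],0.04],
    [[0,0,0],[0,0,0],0.04],
  ],
)

```text
time: 6.2
eef_pos: [0.6252, 0.0081, 0.1067]
tcp_rot: [0.739, 0.674, 0.001, 0.001]
contact_force: [-0.2, 0.5, -1.1]
opening: 0.543
finger_force: 31.5
```

Request:
drive_tool(
  moves=[
    [[0,0,0],[0,0,0.001],0.04],
    [[0,0,0],[0,0,0.001],0.04],
    [[0,0,0],[0,0,0.001],0.04],
    [[0,0,0],[0,0,0],0.04],
  ],
)

```text
time: 6.7
eef_pos: [0.6243, 0.0081, 0.1023]
tcp_rot: [0.739, 0.673, -0.0, -0.0]
contact_force: [0.0, -0.3, -1.5]
opening: 0.543
finger_force: 31.5
```

Request:
drive_tool(
  moves=[
    [[0,0,0],[0,0,0.0007],0.04],
    [[0,0,0],[0,0,0.0007],0.04],
    [[0,0,0],[0,0,0],0.04],
    [[0,0,0],[0,0,0],0.04],
  ],
)

```text
time: 7.2
eef_pos: [0.6244, 0.008, 0.1017]
tcp_rot: [0.739, 0.673, -0.0, 0.0]
contact_force: [-4.5, 0.3, 4.9]
opening: 0.545
finger_force: 32.1
```

Contact felt (about +6 N), so I release and rise.

Request:
drive_tool(
  moves=[
    [[0,0,0],[0,0,0],0.052],
    [[0,0,0],[0,0,0],0.065],
    [[0,0,0],[0,0,0],0.082],
    [[0,0,0],[0,0,0],0.085],
    [[0,0,0],[0,0,-0.02],0.085],
  ],
)

```text
time: 7.82
eef_pos: [0.6229, 0.0082, 0.1195]
tcp_rot: [0.739, 0.673, -0.001, -0.002]
contact_force: [1.0, 0.3, 0.2]
opening: 0.997
finger_force: 0.0
```

Request:
drive_tool(
  moves=[
    [[0,0,0],[0,0,-0.04],0.085],
    [[0,0,0],[0,0,-0.05],0.085],
    [[0,0,0],[0,0,-0.03],0.085],
  ],
)

```text
time: 8.2
eef_pos: [0.6256, 0.0079, 0.2462]
tcp_rot: [0.739, 0.673, 0.002, 0.002]
contact_force: [0.6, -0.8, -1.0]
opening: 1.0
finger_force: 0.0
```

```bash
python3 g.py 0.468 0.005 0.24
```

```text
t 8.2 pos [0.6256 0.0079 0.2462] q [-0.15  0.18  1.71  0.    1.25 -0.06] yaw_y -5.33 z [ 0.006 -0.001 -1.   ] open 1.0 F [ 0.6 -0.8 -1. ] pad 0.0
shift [-0.0175 -0.1567  0.0053]
```

Request:
drive_tool(
  moves=[
    [[0,0,0],[-0.0035,-0.031,0],0.085],
    [[0,0,0],[-0.0035,-0.031,0],0.085],
    [[0,0,0],[-0.0035,-0.031,0],0.085],
    [[0,0,0],[-0.0035,-0.031,0],0.085],
    [[0,0,0],[-0.0035,-0.031,0],0.085],
  ],
)

```text
time: 8.82
eef_pos: [0.4677, 0.005, 0.2426]
tcp_rot: [0.739, 0.674, 0.001, 0.001]
contact_force: [0.4, 0.8, -0.0]
opening: 0.999
finger_force: 0.0
```

```bash
python3 g.py 0.468 0.005 0.04; python3 - <<'E'
from h import *
from plant import ctrl
o=[]
for n in("side","wrist"):
    c=ctrl.read_camera(n);np.savez(n+"3.npz",**c);o.append(cv2.resize(c["image"][:,:,::-1],None,fx=.78,fy=.78))
    print(n,[proj(c,np.array(p)).round(0) for p in((.468,.005,.068),(.618,-.0575,.128),(.6242,.0082,.128))])
cv2.imwrite("pics/p3.png",np.hstack(o))
E
```

```text
t 8.82 pos [0.4677 0.005  0.2426] q [-0.21 -0.18  2.08 -0.    1.25 -0.11] yaw_y -5.32 z [ 0.002 -0.001 -1.   ] open 0.999 F [ 0.4  0.8 -0. ] pad 0.0
shift [ 1.000e-04 -2.000e-04  2.026e-01]
side [array([287., 199.]), array([209., 141.]), array([196., 165.])]
wrist [array([261., 174.]), array([420., 237.]), array([433., 171.])]
```

View pics/p3.png

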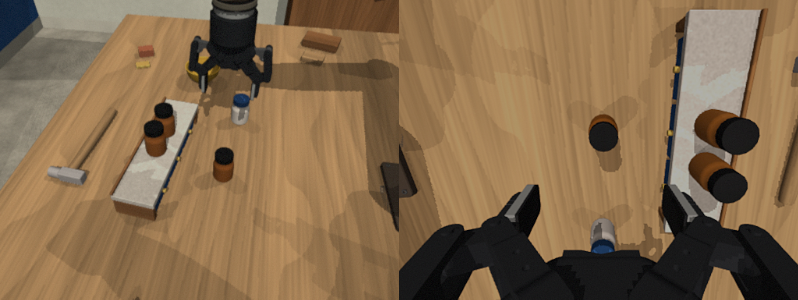

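The wrist view puts jar b's cap at (262,170). Jar a's cap on the shelf is at (437,174) and the middle jar's at (423,237), all within about 3 px of prediction. Both shelf jars stand upright. Next I grip jar b.

Request:
drive_tool(
  moves=[
    [[0,0,0],[0,0,0.05],0.085],
    [[0,0,0],[0,0,0.05],0.085],
    [[0,0,0],[0,0,0.05],0.085],
    [[0,0,0],[0,0,0.033],0.085],
    [[0,0,0],[0,0,0.02],0.085],
  ],
)

```text
time: 9.55
eef_pos: [0.4687, 0.005, 0.0369]
tcp_rot: [0.739, 0.673, -0.0, -0.0]
contact_force: [1.2, 0.1, 0.4]
opening: 0.996
finger_force: 0.0
```

Request:
drive_tool(
  moves=[
    [[0,0,0],[0,0,0],0.055],
    [[0,0,0],[0,0,0],0.045],
    [[0,0,0],[0,0,0],0.04],
    [[0,0,0],[0,0,0],0.04],
    [[0,0,0],[0,0,0],0.04],
  ],
)

```text
time: 10.18
eef_pos: [0.47, 0.0047, 0.0397]
tcp_rot: [0.739, 0.673, 0.001, 0.002]
contact_force: [-0.3, -0.2, 6.8]
opening: 0.551
finger_force: 31.6
```

Request:
drive_tool(
  moves=[
    [[0,0,0],[0,0,-0.015],0.04],
    [[0,0,0],[0,0,-0.035],0.04],
    [[0,0,0],[0,0,-0.05],0.04],
    [[0,0,0],[0,0,-0.05],0.04],
    [[0,0,0],[0,0,-0.03],0.04],
  ],
)

```text
time: 10.8
eef_pos: [0.4688, 0.005, 0.2213]
tcp_rot: [0.739, 0.674, 0.001, 0.002]
contact_force: [0.2, -0.5, -1.4]
opening: 0.545
finger_force: 31.6
```

```bash
python3 g.py 0.6118 -0.1232 0.22; python3 - <<'E'
from h import *
# cap centroids in the last side picture, 7 mm below cap tops
c=dict(np.load("side3.npz"));im=c["image"].astype(int);blk=(im.max(2)<45).astype(np.uint8)
for k,u,v in(("mid",209,141),("a",196,165)):
    m,st,ce=blob(blk,u,v);print(k,st,ce.round(1),ray(c,*ce,.128).round(4))
E
```

```text
t 10.8 pos [0.4688 0.005  0.2213] q [-0.21 -0.16  2.1  -0.    1.2  -0.11] yaw_y -5.32 z [ 0.004 -0.001 -1.   ] open 0.545 F [ 0.2 -0.5 -1.4] pad 31.6
shift [-0.1144  0.1543  0.002 ]
mid [198 132  24  20 384] [209.5 141.7] [ 0.6175 -0.0558  0.128 ]
a [185 154  25  23 454] [196.9 165. ] [0.6233 0.008  0.128 ]
```

Request:
drive_tool(
  moves=[
    [[0,0,0],[-0.015,0.02,0],0.04],
    [[0,0,0],[-0.022,0.03,0],0.04],
    [[0,0,0],[-0.024,0.032,0],0.04],
    [[0,0,0],[-0.022,0.03,0],0.04],
    [[0,0,0],[-0.019,0.026,0],0.04],
  ],
)

```text
time: 11.42
eef_pos: [0.5966, -0.1101, 0.218]
tcp_rot: [0.739, 0.673, -0.0, -0.0]
contact_force: [-0.4, 0.3, -2.1]
opening: 0.548
finger_force: 31.5
```

Request:
drive_tool(
  moves=[
    [[0,0,0],[-0.012,0.0165,0],0.04],
    [[0,0,0],[0,0,0.015],0.04],
    [[0,0,0],[0,0,0],0.04],
  ],
)

```text
time: 11.8
eef_pos: [0.6095, -0.1217, 0.2001]
tcp_rot: [0.739, 0.674, -0.001, -0.003]
contact_force: [-0.7, 0.7, -2.0]
opening: 0.546
finger_force: 31.5
```

```bash
python3 g.py 0.6118 -0.1225 0.101
```

```text
t 11.8 pos [ 0.6095 -0.1217  0.2001] q [-0.36  0.22  1.75  0.    1.18 -0.27] yaw_y -5.32 z [-0.006  0.002 -1.   ] open 0.546 F [-0.7  0.7 -2. ] pad 31.5
shift [-0.0008  0.003   0.0991]
```

Request:
drive_tool(
  moves=[
    [[0,0,0],[-0.0005,0.001,0.04],0.04],
    [[0,0,0],[0,0,0.03],0.04],
    [[0,0,0],[0,0,0.015],0.04],
    [[0,0,0],[0,0,0.007],0.04],
    [[0,0,0],[0,0,0],0.04],
  ],
)

```text
time: 12.42
eef_pos: [0.6128, -0.1233, 0.1115]
tcp_rot: [0.739, 0.674, 0.0, 0.0]
contact_force: [-0.8, 0.2, -1.7]
opening: 0.549
finger_force: 31.5
```

```bash
python3 g.py 0.6118 -0.1225 0.0995
```

```text
t 12.43 pos [ 0.6128 -0.1233  0.1115] q [-0.36  0.32  1.8   0.    1.02 -0.27] yaw_y -5.32 z [ 0.001 -0.    -1.   ] open 0.549 F [-0.8  0.2 -1.7] pad 31.5
shift [ 0.0007 -0.0011  0.012 ]
```

Request:
drive_tool(
  moves=[
    [[0,0,0],[0.0007,-0.0007,0.006],0.04],
    [[0,0,0],[0,0,0.003],0.04],
    [[0,0,0],[0,0,0.001],0.04],
    [[0,0,0],[0,0,0],0.04],
    [[0,0,0],[0,0,0],0.04],
  ],
)

```text
time: 13.05
eef_pos: [0.6121, -0.1227, 0.1011]
tcp_rot: [0.739, 0.673, 0.0, 0.0]
contact_force: [0.2, 0.3, -2.6]
opening: 0.552
finger_force: 31.5
```

Request:
drive_tool(
  moves=[
    [[0,0,0],[0,0,0.0007],0.04],
    [[0,0,0],[0,0,0],0.04],
    [[0,0,0],[0,0,0],0.04],
  ],
)

```text
time: 13.42
eef_pos: [0.6119, -0.1227, 0.1002]
tcp_rot: [0.739, 0.673, -0.0, -0.0]
contact_force: [-0.8, 0.6, -1.6]
opening: 0.549
finger_force: 31.5
```

Request:
drive_tool(
  moves=[
    [[0,0,0],[0,0,0.0007],0.04],
    [[0,0,0],[0,0,0],0.04],
    [[0,0,0],[0,0,0],0.04],
  ],
)

```text
time: 13.8
eef_pos: [0.612, -0.1227, 0.0998]
tcp_rot: [0.739, 0.673, 0.0, 0.0]
contact_force: [-1.1, 0.4, 0.6]
opening: 0.547
finger_force: 31.7
```

Contact is starting (the load is going off the gripper). One small step more, then release.

Request:
drive_tool(
  moves=[
    [[0,0,0],[0,0,0.0004],0.04],
    [[0,0,0],[0,0,0],0.052],
    [[0,0,0],[0,0,0],0.065],
    [[0,0,0],[0,0,0],0.082],
    [[0,0,0],[0,0,0],0.085],
  ],
)

```text
time: 14.42
eef_pos: [0.612, -0.1227, 0.099]
tcp_rot: [0.739, 0.673, 0.0, 0.0]
contact_force: [0.6, -0.2, -0.8]
opening: 0.994
finger_force: 0.0
```

Request:
drive_tool(
  moves=[
    [[0,0,0],[0,0,-0.02],0.085],
    [[0,0,0],[0,0,-0.04],0.085],
    [[0,0,0],[0,0,-0.05],0.085],
    [[0,0,0],[0,0,-0.04],0.085],
    [[0,0,0],[0,-0.05,0],0.085],
  ],
)

```text
time: 15.05
eef_pos: [0.5658, -0.1194, 0.2567]
tcp_rot: [0.739, 0.674, 0.003, 0.006]
contact_force: [-1.1, 0.3, 0.2]
opening: 0.997
finger_force: 0.0
```

Request:
drive_tool(
  moves=[
    [[0,0,0],[0,-0.05,0],0.085],
    [[0,0,0],[-0.05,-0.02,0],0.085],
    [[0,0,0],[-0.05,0,0],0.085],
    [[0,0,0],[-0.05,0,0],0.085],
    [[0,0,0],[-0.05,0,0],0.085],
  ],
)

```text
time: 15.68
eef_pos: [0.4738, -0.3124, 0.2513]
tcp_rot: [0.739, 0.673, 0.0, 0.001]
contact_force: [0.4, 0.2, -0.6]
opening: 0.993
finger_force: 0.0
```

```bash
python3 - <<'E'
from h import *
from plant import ctrl
o=[]
S=np.array([[.0926,.9957],[.9957,-.0926]]) # rows: shelf y, shelf x
for n in("top","side"):
    c=ctrl.read_camera(n);np.savez(n+"4.npz",**c);o.append(cv2.resize(c["image"][:,:,::-1],None,fx=.78,fy=.78))
    im=c["image"].astype(int);blk=((im.max(2)<(80 if n=="top" else 45))&(im.max(2)-im.min(2)<26)).astype(np.uint8)
    for k,p in(("a",(.6243,.008,.128)),("mid",(.618,-.057,.128)),("b",(.612,-.1227,.128))):
        m,st,ce=blob(blk,*proj(c,np.array(p)));X=ray(c,*ce,.128)
        print(n,k,st,X.round(4),"shelf y,x rel centre",(S@(X[:2]-[.6215,-.014])).round(4))
cv2.imwrite("pics/p4.png",np.hstack(o))
E
```

```text
top a [238 149  23  22 390] [0.625  0.0059 0.128 ] shelf y,x rel centre [0.0202 0.0016]
top mid [273 152  23  23 396] [ 0.619  -0.0586  0.128 ] shelf y,x rel centre [-0.0447  0.0017]
top b [308 156  22  22 396] [ 0.613  -0.1238  0.128 ] shelf y,x rel centre [-0.1101  0.0017]
side a [185 154  25  22 453] [0.6236 0.0078 0.128 ] shelf y,x rel centre [0.0219 0.0001]
side mid [198 132  24  20 389] [ 0.6178 -0.0564  0.128 ] shelf y,x rel centre [-0.0425  0.0002]
side b [210 112  22  18 333] [ 0.6115 -0.1206  0.128 ] shelf y,x rel centre [-1.07e-01 -1.00e-04]
```

View pics/p4.png

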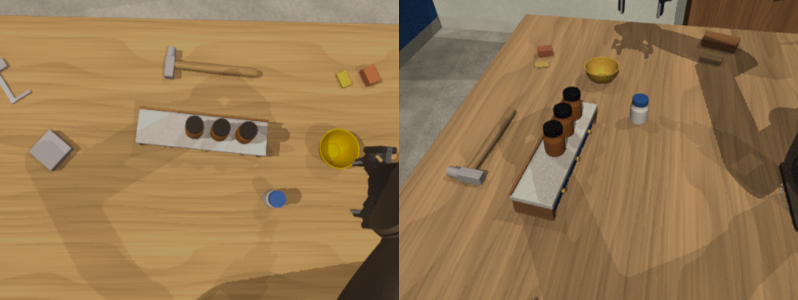

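The pictures show three upright jars in one straight row: caps at (195,127), (221,129) and (247,132) in the top half. The row is straight within 1 mm with gaps of about 17 mm, and the arm is clear.

```bash
python3 -c "
from plant import ctrl
print(ctrl.sign_off())"
```

```text
the job is handed in; nothing more can be done
None
```

The job is handed in: both amber jars stand upright on the shelf, one on each side of the middle jar, in a row straight to within 1 mm along the board's middle, with gaps of about 17 mm, after 16 s of the 48 s allowed.

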